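# Bring a lens's red mark into view with the bench inspection mirror and hold it

### The job

Push the lens carriage gently along its rail by the orange post until it seats against the yellow stop, and leave it seated there. Then swing the spring-return mirror by its orange lever pin until the red dot on the lens shows to the blue camera in the middle of the mirror, and finish while still holding the lever at that angle, since it springs back if let go. Leave the spare lens, jar, cap and screwdriver alone.

Things in the scene. Friction and masses are not known exactly. Their poses are not given: they have to be found in the camera images.
- post (a point): Orange square push post, 14 x 14 mm, at the near end of the grey lens carriage (110 x 89 mm, 0.4 to 0.8 kg); it stands from 22 to 77 mm above the table, and the point is on its axis at 57 mm. x axis: sliding direction towards the stop; y: across the rail, mirror side; z up. The carriage slides in a straight channel against 1 to 2 N of friction. 15 mm ahead of the post lies the lens, top at 93 mm.
- nose (a point): Middle of the front face of the carriage's grey nose plate (70 mm wide, reaching 57 mm above the table), which meets the yellow stop; 99 mm ahead of the post along x; x axis points towards the stop.
- stop_face (a point): Middle of the near face of the yellow stop block (30 x 88 x 50 mm, black knob on top), fixed on the rail at a place that differs each time, 32 mm above the table. Its x axis points along the rail away from the carriage. Seated means the nose touches this face.
- mark (a point): The red dot, 20 mm across, on the white round end of the lens that faces the mirror side, 60 mm above the table; y axis out of the lens end. It rides with the carriage: from the post it lies 54 mm along x and 44 mm along y. The lens is black, 66 mm diameter, lying across the carriage.
- pivot (a point): Point on the mirror's upright turning axis, which lies in its reflecting face, at the mirror's centre, 60 mm above the table. The mirror is 60 mm wide and 52 mm tall, its top 88 mm above the table, with a black back. x axis: the fixed stage's own; the camera lies 10 degrees anticlockwise from it seen from above.
- camera (a point): Front glass of the blue inspection camera, 60 mm above the table, 130 mm from the mirror axis and looking at it. Fixed to the stage.
- mirror (a joint): Mirror angle, rad: 0 at rest against its stop, up to 1.4; grows as the mirror turns clockwise seen from above. At 0 the mirror's outward normal lies 15 degrees anticlockwise of the stage's x axis (5 degrees anticlockwise of the direction to the camera). A spring pulls it back to 0: 0.04 N m at 0, 0.28 N m at 1.2 rad.
- lever (a point): Orange upright lever pin, 12 mm diameter, from 23 to 73 mm above the table; the point is on its axis at 52 mm. It is 80 mm from the mirror axis, exactly opposite to the reflecting side, and circles about that axis with the mirror. The steel lever arm runs to it from the axis, its top 30 mm above the table.
- sight: Not a visible object: the camera's line of sight after bouncing off the mirror. Origin on the mirror axis, 60 mm above the table; x axis along the reflected line, horizontal; z up. It turns clockwise by twice the mirror's turn. The red dot is in the middle of the mirror when it lies on this x axis.
- spare_lens: Bystander: black spare lens standing upright, 64 mm diameter, 85 mm tall; origin under its centre.
- jar: Bystander: amber jar, 48 mm diameter, 55 mm tall; origin under its centre.
- cap: Bystander: black lens cap, disc 66 mm diameter, 12 mm thick; origin under its centre.
- driver: Bystander: screwdriver lying on the bench to the left of the mirror, 150 mm long.

How it is judged (in metres and radians):
On the way, in this order (a step that is already met when the one before it is completed fails the run):
1. the carriage has been pushed against the stop (over 1 N) (contact force between carriage and stop above 1 N and x of nose in the frame of stop_face above -0.004 m).
2. the red dot is in the middle of the mirror, seen from the camera, with the lever held (y of mark in the frame of sight between -0.02 and 0.02 m and x of mark in the frame of sight above 0.08 m and contact force between the fingers and mirror above 0.5 N), for 0.3 s.
At the end, for the whole second after the job is handed in: The fingers hold the lever (over 0.5 N, mirror turning slower than 0.05 rad/s) with the reflected line of sight passing within 20 mm of the red dot's centre, and the carriage's nose is still within 5 mm of the stop's face, in its channel (all of step 2 and velocity of joint mirror between -0.05 and 0.05 rad/s and x of nose in the frame of stop_face above -0.005 m and distance between nose and stop_face below 0.008 m); the arm keeps its last pose, push and grip.
It fails at once if the carriage is rammed into the stop (over 45 N) (contact force between carriage and stop above 45 N).
It fails at once if a bystander is moved by more than 20 mm (distance of any of spare_lens, jar, cap, driver from where it was at the start of the episode above 0.02 m).
It also fails if it takes over 53 s, if anything falls off the work surface, if the arm or the gripper's body presses on something with over 40 N, if the wrist force passes 120 N, or if a joint passes its speed limit or range.

### The arm

A 6-joint arm with a two-finger parallel gripper is mounted at the origin on the work surface. World frame = base frame: x ahead of the robot, y to its left, z up, the work surface at z = 0. Lengths are in mm, angles in rad, forces in N, time in s.
With the tool pointing down it reaches from about 250 to 775 mm from the base axis. Payload 4 kg.
Tool frame: the origin (TCP) lies between the finger pads; the fingertips stand 25 mm ahead of it and the grasp point (between the pads) lies 6 mm ahead of it; z points along the fingers, x is the direction in which the jaws open and shut, and the axes are right-handed (so a half turn about z gives the same grasp; the last joint's range is limited). The gripper opens to 94 mm and grips with 3 to 60 N. Pads are 16 mm wide; open, the fingers measure 119 mm over their backs; the gripper's body (75 mm by 177 mm) begins 78 mm behind the grasp point.
Start: joints at [1.234, 0.087, 1.371, -0, 1.684, -0.103], TCP at [127.43, 535.051, 230.506] pointing down, gripper open.
Joint ranges: [-3.1, 3.1], [-0.76, 2.03], [0.27, 2.55], [-1.08, 4.22], [0.17, 2.65], [-2.57, 2.57]. Speed limits (rad/s): [2.79, 2.79, 3.14, 3.14, 3.14, 3.14].

### API

Orientations are given as a rotation vector (axis times angle).
In Python, from workcell import * gives the robot as it stands. The module is installed in compiled form; this text tells all that it offers.
- The arm moves only by the tool send_rows, never from a script. Its argument "series" is a list of rows, each a list of 7 numbers: the turn, a rotation vector about the world's x, y, z in degrees, then the shift along the world's x, y, z in mm, then the opening in per cent of the stroke, from 0 (shut) to 100 (fully open). A call has 1 to 5 rows; each row is the pose to reach, as a shift and turn from the pose commanded when the call began; what a row does not reach only later rows make up. A row lasts 1/12 s, in which the tool goes at most 41.7 mm and 7.16 degrees, less where a joint would pass 70% of its speed; a pose out of reach is approached as far as the arm can. A call with a gripper value outside its range is refused whole. The fingers move at their own pace and stop on an object; "force" is the grip in N (left out, the last holds). Time passes only in rows, so rows that repeat a pose let the fingers close. It gives the time, the measured TCP pose, the force and the opening at its end, in the units of the state.
- read_state(): the state, without advancing time (a new reading comes with each control period).
- grab_frame(name): name is "scene" or "top"; returns a dict with "image" (400x640x3 uint8, blue, green, red), "mtx" (3x3 intrinsics, pixels), "dist" ([k1, k2, p1, p2, k3] as OpenCV has them; the pictures are not rectified), "eye" and "rotation" of the camera in the world. Camera axes: x right, y down, z forward; pixel columns grow to the right and rows downward; lengths in mm; the calibration is good to about 2 mm. A picture is of the moment at which its call begins. There is no depth.
- finish_job(): hands the job in, once; it reports no verdict.
Trained networks look in a picture, given as the dict that the camera call returned (one of the last four; its "shot" number tells which), for a name from the list of things; names that differ only in an ending like _2 or _b are one class to them, and where a whole thing is asked for, a point or a joint stands for the part that bears it (a point fixed in the world has none). Each returns a list of dicts, best first, with "conf" (0 to 1); they miss things now and then, are a little off and sometimes report something else, mostly with a low value. They report only what shows in the picture. A call takes as long as a camera call.
- outline_of(picture, target): "pixels" (400x640 bool, what is visible of it) and "uv" ([column, row] in pixels, amid what is visible of it).
The state is a dict: "time": time; "joint_positions": joint angles; "joint_velocities": joint speeds; "joint_torque": joint torques, N m; "eef_pos": TCP position; "eef_rot": TCP orientation; "contact_force": force on the tool from outside, world axes, zero at the start; "torque": the same for the moment, N m; "width": finger opening in mm.
Only numpy, scipy, OpenCV 4.12 (cv2) and the standard library are available. Lean on these libraries where they do the work, as an engineer would, in place of code of your own. Each camera call takes 0.05 s, during which the arm holds its last target. There are 200 camera calls.

## Working session

There is one attempt and no reset: what is moved stays moved. The work goes in short steps, Python scripts to look and compute and a tool call to move; the robot and the scene stay as the last step left them, time stands still between calls to the robot, and variables do not carry over. Pictures are saved under pics/ and viewed, about 8 in all and at most 12, crops included, and the job is handed in when it is done.

Besides the shell and the picture viewer there is one more tool, called after "Emit:" as a command line: name --pt "numbers of a row" for each row, then --argument value for the rest. send_rows: Moves the arm, as the interface text tells. Its arguments: {"type":"object","properties":{"series":{"type":"array"},"force":{"type":"number"}},"required":["series"]}

```bash
mkdir -p pics
cat > h.py <<'E'
from workcell import *
import numpy as np, cv2
def ray(p,uv):
    n=cv2.undistortPoints(np.array([[uv]],float),np.array(p["mtx"],float),np.array(p["dist"],float))[0,0]
    d=np.array(p["rotation"])@np.array([n[0],n[1],1]); return np.array(p["eye"],float),d
def at(p,uv,z):
    e,d=ray(p,uv); return e+d*(z-e[2])/d[2]
def proj(p,X):
    R=np.array(p["rotation"]).T; t=-R@np.array(p["eye"])
    return cv2.projectPoints(np.array(X,float).reshape(-1,1,3),cv2.Rodrigues(R)[0],t,np.array(p["mtx"],float),np.array(p["dist"],float))[0].reshape(-1,2)
E
python3 - <<'E'
from h import *
for c in("top","scene"):
    p=grab_frame(c); cv2.imwrite(f"pics/{c}0.png",p["image"]); print(c,np.round(p["eye"]),np.round(p["rotation"],2).tolist())
    for n,z in dict(post=57,nose=30,stop_face=32,mark=60,pivot=60,camera=60,mirror=60,lever=52,spare_lens=85,jar=55,cap=12,driver=10).items():
        try:
            for o in outline_of(p,n)[:2]: print(n,round(o["conf"],2),np.round(o["uv"]),np.round(at(p,o["uv"],z)),o["pixels"].sum())
        except Exception as e: print(n,e)
E
```

```text
top [ 396.  -28. 1000.] [-2.14, 2.1, -0.15]
post invalid index to scalar variable.
nose invalid index to scalar variable.
stop_face invalid index to scalar variable.
mark invalid index to scalar variable.
pivot invalid index to scalar variable.
camera invalid index to scalar variable.
mirror invalid index to scalar variable.
lever invalid index to scalar variable.
spare_lens invalid index to scalar variable.
jar invalid index to scalar variable.
cap invalid index to scalar variable.
driver invalid index to scalar variable.
scene [ 962. -322.  929.] [-2.34, -1.17, 0.34]
post invalid index to scalar variable.
nose invalid index to scalar variable.
stop_face invalid index to scalar variable.
mark invalid index to scalar variable.
pivot invalid index to scalar variable.
camera invalid index to scalar variable.
mirror invalid index to scalar variable.
lever invalid index to scalar variable.
spare_lens invalid index to scalar variable.
jar invalid index to scalar variable.
cap invalid index to scalar variable.
driver invalid index to scalar variable.
```

Rotation is a rotation vector; fix that.

```bash
sed -i 's/np.array(p\["rotation"\])/cv2.Rodrigues(np.array(p["rotation"],float))[0]/' h.py
python3 - <<'E'
from h import *
for c in("top","scene"):
    p=grab_frame(c); cv2.imwrite(f"pics/{c}0.png",p["image"]); print(c)
    for n,z in dict(post=77,nose=57,stop_face=50,mark=60,pivot=60,camera=60,mirror=88,lever=73,spare_lens=85,jar=55,cap=12,driver=10).items():
        try:
            for o in outline_of(p,n)[:2]: print(n,round(o["conf"],2),np.round(o["uv"]),np.round(at(p,o["uv"],z)),o["pixels"].sum())
        except Exception as e: print(n,e)
E
```

```text
top
post 0.92 [391. 236.] [ 482. -170.   77.] 1598
nose 0.77 [388. 236.] [ 483. -165.   57.] 1619
stop_face 0.82 [386. 164.] [ 667. -163.   50.] 615
mark 0.95 [392. 236.] [ 484. -175.   60.] 1736
pivot 0.64 [283. 170.] [643.  95.  60.] 2420
camera 0.81 [280. 167.] [652. 103.  60.] 2544
mirror 0.71 [285. 201.] [560.  84.  88.] 370
lever 0.79 [288. 200.] [567.  79.  73.] 353
spare_lens 0.61 [169. 267.] [398. 355.  85.] 836
jar 0.97 [468. 163.] [ 669. -366.   55.] 433
jar 0.57 [168. 268.] [395. 369.  55.] 832
cap 0.56 [466. 263.] [ 424. -365.   12.] 587
cap 0.51 [180. 208.] [551. 369.  12.] 373
driver 0.59 [181. 203.] [564. 367.  10.] 359
scene
post 0.97 [261. 229.] [ 513. -180.   77.] 1373
nose 0.63 [261. 229.] [ 504. -176.   57.] 1421
stop_face 0.9 [302. 278.] [ 674. -168.   50.] 596
mark 0.92 [261. 231.] [ 509. -179.   60.] 1448
pivot 0.66 [388. 229.] [704.  86.  60.] 2401
camera 0.85 [386. 228.] [697.  83.  60.] 2551
lever 0.76 [353. 191.] [563.  83.  73.] 326
spare_lens 0.85 [389. 115.] [419. 342.  85.] 517
jar 0.61 [228. 337.] [ 689. -380.   55.] 444
cap 0.82 [188. 254.] [ 425. -363.   12.] 476
cap 0.31 [391. 115.] [376. 405.  12.] 586
driver 0.7 [420. 159.] [568. 350.  10.] 209
```

View pics/top0.png

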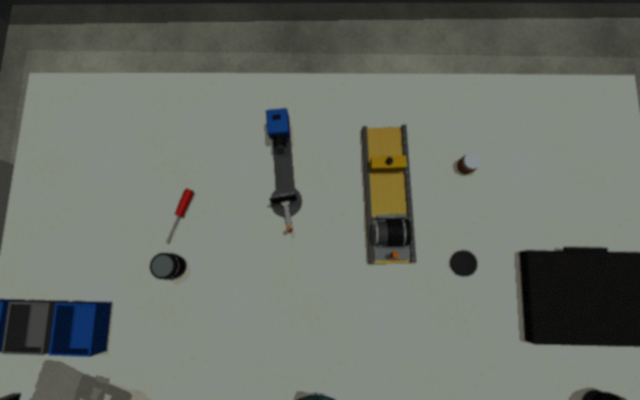

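View pics/scene0.png

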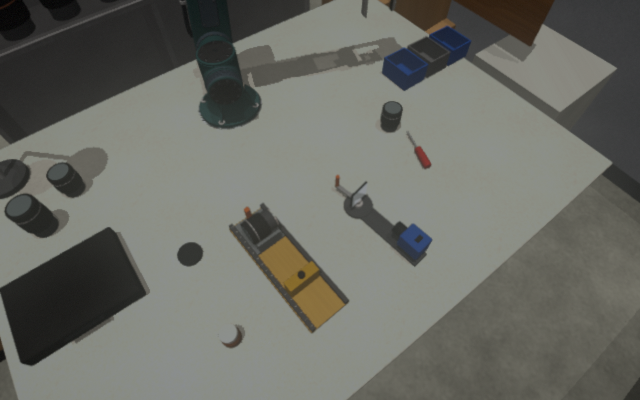

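Run:
```python
from h import *
P={c:grab_frame(c) for c in("top","scene")}
def blobs(p,lo,hi,box):
    x0,y0,x1,y1=box; h=cv2.cvtColor(p["image"],cv2.COLOR_BGR2HSV)[y0:y1,x0:x1]
    m=cv2.inRange(h,lo,hi); n,l,s,c=cv2.connectedComponentsWithStats(m)
    return [(s[i].tolist(),(c[i]+[x0,y0]).round(1).tolist()) for i in range(1,n) if s[i][4]>4]
for c,b in(("top",[(378,245,410,265),(275,205,300,240),(262,100,295,150)]),("scene",[(235,200,265,225),(325,170,350,192),(390,215,440,260)])):
    for i,bx in enumerate(b): print(c,i,blobs(P[c],(100,120,40) if i==2 else (2,120,70),(125,255,255) if i==2 else (15,255,255),bx))
a=cv2.resize(P["top"]["image"][105:270,255:415],None,fx=3.5,fy=3.5,interpolation=cv2.INTER_CUBIC)
cv2.imwrite("pics/a.png",a)
b=cv2.resize(P["scene"]["image"][165:335,225:435],None,fx=3.5,fy=3.5,interpolation=cv2.INTER_CUBIC)
cv2.imwrite("pics/b.png",b)
```

```text
top 0 [([14, 7, 7, 6, 38], [395.0, 254.5])]
top 1 [([12, 21, 4, 5, 17], [288.3, 228.3])]
top 2 [([5, 9, 22, 26, 497], [277.4, 121.9])]
scene 0 [([9, 7, 5, 6, 20], [246.4, 209.6])]
scene 1 [([11, 6, 3, 3, 7], [337.0, 176.7])]
scene 2 [([11, 10, 30, 27, 396], [415.2, 237.9])]
```

View pics/a.png

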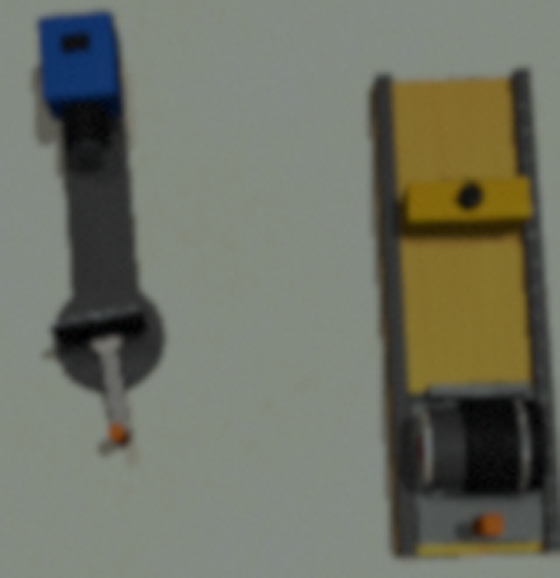

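View pics/b.png

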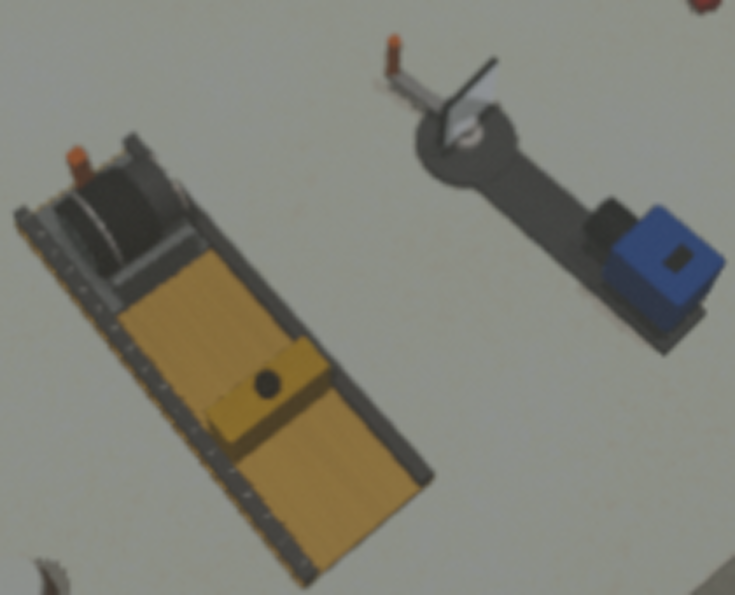

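```bash
cat > m.py <<'E'
from h import *
p=grab_frame("top"); q=grab_frame("scene")
A=lambda u,v,z:at(p,(u/3.5+255,v/3.5+105),z)[:2].round(1)
B=lambda u,v,z:at(q,(u/3.5+225,v/3.5+165),z)[:2].round(1)
print("post",A(490,522,77),B(77,153,77))
print("lever",A(120,433,73),B(395,40,73))
for z in(20,30):print("rail L",A(378,75,z),A(397,553,z),"R",A(527,70,z),A(553,550,z))
for z in(10,20):print("railS near",B(22,212,z),B(305,582,z),"far",B(132,138,z),B(430,478,z))
print("stop top",[A(*c,50) for c in((405,180),(530,178),(405,222),(530,216))],[B(*c,50) for c in((207,410),(305,338),(236,440),(330,366))])
print("disc",A(110,338,8),B(467,134,8))
print("mirror top ends",A(55,328,88),A(147,320,88),B(443,106,88),B(495,60,88))
print("camtop",[A(*c,z) for z in(85,) for c in((42,20),(115,12),(48,113),(118,107))],[B(*c,85) for c in((655,206),(722,262),(604,258),(672,312))])
print("knob",A(470,193,62),B(267,383,62))
E
python3 m.py
```

```text
post [ 439.2 -178.6] [ 440.9 -177.3]
lever [495.3  73.3] [500.8  78.7]
rail L [ 776.7 -107.7] [ 418.6 -121.8] R [ 781.7 -220. ] [ 422.9 -232.2]
rail L [ 772.8 -106.9] [ 418.4 -120.8] R [ 777.8 -218.1] [ 422.7 -230.2]
railS near [ 420.2 -228.6] [ 781.9 -217.3] far [ 414.7 -122.7] [ 777.2 -105.2]
railS near [ 426.1 -229.6] [ 783.9 -218.4] far [ 420.6 -124.9] [ 779.2 -107.5]
stop top [array([ 685.2, -124.9]), array([ 687.8, -214.9]), array([ 653.8, -124.8]), array([ 659.4, -214.4])] [array([ 655.8, -207.5]), array([ 653.5, -122.1]), array([ 685.4, -203.7]), array([ 681. , -120.5])]
disc [573.2  90.3] [574.8  97.8]
mirror top ends [565.3 118.9] [571.9  55.7] [578.5  62.8] [570.1 121.5]
camtop [array([790.9, 138.4]), array([797.3,  85.9]), array([721., 131.]), array([725.9,  81.3])] [array([736.1, 132.2]), array([797.2, 138.6]), array([744.3,  74.1]), array([803.2,  83.4])]
knob [ 672.5 -169.8] [ 668.8 -165.3]
```

Run:
```python
from h import *
s=read_state(); print({k:np.round(s[k],3) for k in s}); print(cv2.Rodrigues(np.array(s["eef_rot"],float))[0].round(3))
```

```text
{'time': np.float64(2.8), 'joint_positions': array([ 1.234,  0.087,  1.371,  0.   ,  1.684, -0.103]), 'joint_velocities': array([-0.   ,  0.   ,  0.001, -0.002,  0.002, -0.   ]), 'joint_torque': array([ 0.0000e+00, -3.4003e+01, -3.0259e+01,  7.2000e-02,  2.4000e-02,
       -0.0000e+00]), 'eef_pos': array([127.425, 535.046, 230.502]), 'eef_rot': array([-2.465, -1.947, -0.   ]), 'contact_force': array([-0.808, -0.286, -0.097]), 'torque': array([0.   , 0.019, 0.05 ]), 'width': np.float64(94.199)}
[[ 0.232  0.973  0.   ]
 [ 0.973 -0.232  0.   ]
 [ 0.    -0.    -1.   ]]
```

Emit:
send_rows --pt "0 0 5 70 -190 0 0" --pt "0 0 10 70 -190 0 0" --pt "0 0 15.6 70 -190 0 0" --pt "0 0 15.6 70 -190 0 0" --pt "0 0 15.6 70 -190 0 0" --force 20

```text
time: 3.22
eef_pos: [197.6, 342.9, 230.5]
eef_rot: [2.177, 2.264, 0.0]
contact_force: [1.2, 0.4, 0.2]
width: 63.9
```

Emit:
send_rows --pt "0 0 0 75 -190 0 0" --pt "0 0 0 75 -190 0 0" --pt "0 0 0 75 -190 0 0" --pt "0 0 0 75 -190 0 0" --pt "0 0 0 75 -190 0 0"

```text
time: 3.63
eef_pos: [272.5, 153.1, 230.9]
eef_rot: [2.177, 2.263, 0.002]
contact_force: [1.3, -0.2, 0.5]
width: 31.0
```

Emit:
send_rows --pt "0 0 0 75 -190 0 0" --pt "0 0 0 75 -190 0 0" --pt "0 0 0 75 -190 0 0" --pt "0 0 0 75 -190 0 0" --pt "0 0 0 75 -190 0 0"

```text
time: 4.05
eef_pos: [347.7, -37.5, 230.9]
eef_rot: [2.179, 2.261, 0.001]
contact_force: [-0.7, 0.4, 0.4]
width: 1.0
```

Emit:
send_rows --pt "0 0 0 57 -144 0 0" --pt "0 0 0 57 -144 0 0" --pt "0 0 0 57 -144 0 0" --pt "0 0 0 57 -144 0 0" --pt "0 0 0 57 -144 0 0"

```text
time: 4.47
eef_pos: [405.3, -183.5, 229.5]
eef_rot: [-2.185, -2.258, 0.003]
contact_force: [-0.2, -0.4, 0.2]
width: 0.7
```

Emit:
send_rows --pt "0 0 0 0 4 -40 0" --pt "0 0 0 0 4 -80 0" --pt "0 0 0 0 4 -120 0" --pt "0 0 0 0 4 -150 0" --pt "0 0 0 0 4 -167 0"

```text
time: 4.88
eef_pos: [401.8, -172.7, 59.4]
eef_rot: [-2.173, -2.259, 0.002]
contact_force: [-0.5, 0.1, -1.2]
width: 0.5
```

Emit:
send_rows --pt "0 0 0 4 0 0 0" --pt "0 0 0 8 0 0 0" --pt "0 0 0 12 0 0 0" --pt "0 0 0 15 0.5 0 0" --pt "0 0 0 18 0.7 0 0"

```text
time: 5.3
eef_pos: [424.2, -174.8, 65.7]
eef_rot: [2.175, 2.262, 0.002]
contact_force: [-2.5, -0.9, 2.7]
width: 0.8
```

Emit:
send_rows --pt "0 0 0 3 0.1 0 0" --pt "0 0 0 6 0.2 0 0" --pt "0 0 0 9 0.3 0 0" --pt "0 0 0 12 0.4 0 0" --pt "0 0 0 15 0.5 0 0"

```text
time: 5.72
eef_pos: [437.6, -173.8, 63.6]
eef_rot: [-2.178, -2.264, 0.0]
contact_force: [-3.1, 0.2, 2.4]
width: 0.4
```

Run:
```python
from h import *
p=grab_frame("scene");q=grab_frame("top")
f=lambda i:cv2.resize(i,None,fx=3,fy=3,interpolation=cv2.INTER_CUBIC)
cv2.imwrite("pics/c.png",np.hstack([f(p["image"][160:310,215:345]),f(q["image"][145:295,340:470])]))
```

```text
(no output)
```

View pics/c.png

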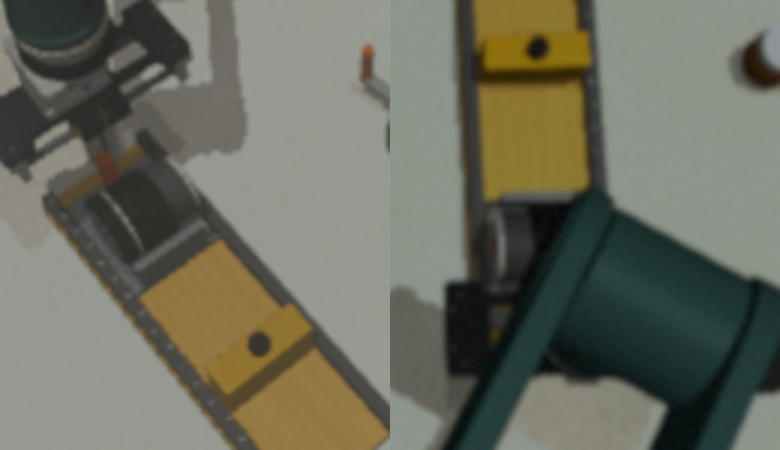

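Emit:
send_rows --pt "0 0 0 5 -1 0 0" --pt "0 0 0 11 -2 0 0" --pt "0 0 0 17 -2 0 0" --pt "0 0 0 23 -2 0 0" --pt "0 0 0 29 -2 0 0"

```text
time: 6.23
eef_pos: [466.7, -175.1, 63.0]
eef_rot: [-2.177, -2.263, -0.001]
contact_force: [-3.0, 2.0, 0.3]
width: 0.5
```

Emit:
send_rows --pt "0 0 0 6 0.2 0 0" --pt "0 0 0 12 0.4 0 0" --pt "0 0 0 18 0.6 0 0" --pt "0 0 0 24 0.8 0 0" --pt "0 0 0 30 1 0 0"

```text
time: 6.65
eef_pos: [497.0, -174.7, 63.2]
eef_rot: [-2.178, -2.264, 0.0]
contact_force: [-2.1, 1.5, -1.0]
width: 0.5
```

Emit:
send_rows --pt "0 0 0 5 0.2 0 0" --pt "0 0 0 10 0.4 0 0" --pt "0 0 0 15 0.6 0 0" --pt "0 0 0 20 0.8 0 0" --pt "0 0 0 24 1 0 0"

```text
time: 7.07
eef_pos: [521.0, -173.9, 63.5]
eef_rot: [2.178, 2.263, 0.0]
contact_force: [-2.2, 2.2, -1.4]
width: 0.6
```

Emit:
send_rows --pt "0 0 0 2 0.1 0 0" --pt "0 0 0 4 0.2 0 0" --pt "0 0 0 5 0.3 0 0" --pt "0 0 0 6 0.3 0 0" --pt "0 0 0 7 0.3 0 0"

```text
time: 7.48
eef_pos: [527.4, -173.6, 63.6]
eef_rot: [2.178, 2.263, -0.0]
contact_force: [-1.5, -0.2, -0.6]
width: 0.7
```

Emit:
send_rows --pt "0 0 0 1 0 0 0" --pt "0 0 0 2 0 0 0" --pt "0 0 0 3 0 0 0" --pt "0 0 0 4 0 0 0" --pt "0 0 0 5 0 0 0"

```text
time: 7.9
eef_pos: [532.5, -173.4, 63.6]
eef_rot: [-2.178, -2.264, -0.0]
contact_force: [-2.0, 0.4, -0.0]
width: 0.2
```

Emit:
send_rows --pt "0 0 0 1 0 0 0" --pt "0 0 0 2 0 0 0" --pt "0 0 0 3 0 0 0"

```text
time: 8.15
eef_pos: [535.5, -173.3, 63.6]
eef_rot: [-2.178, -2.263, -0.0]
contact_force: [-3.2, 2.2, 1.7]
width: 0.1
```

Emit:
send_rows --pt "0 0 0 1 0 0 0" --pt "0 0 0 2 0 0 0"

```text
time: 8.32
eef_pos: [537.4, -173.2, 63.6]
eef_rot: [-2.178, -2.263, -0.0]
contact_force: [-3.7, 2.3, 2.2]
width: 0.7
```

Emit:
send_rows --pt "0 0 0 1 0 0 0" --pt "0 0 0 2 0 0 0"

```text
time: 8.48
eef_pos: [539.5, -173.3, 63.5]
eef_rot: [-2.178, -2.264, -0.0]
contact_force: [-2.2, 1.5, 1.2]
width: 0.5
```

Emit:
send_rows --pt "0 0 0 1 0 0 0" --pt "0 0 0 1 0 0 0"

```text
time: 8.65
eef_pos: [540.7, -173.4, 63.5]
eef_rot: [2.178, 2.264, 0.001]
contact_force: [-2.4, 2.6, -0.3]
width: 0.7
```

Emit:
send_rows --pt "0 0 0 1 0 0 0" --pt "0 0 0 1 0 0 0"

```text
time: 8.82
eef_pos: [541.0, -173.4, 63.4]
eef_rot: [-2.177, -2.263, 0.001]
contact_force: [-4.7, 2.1, 2.1]
width: 0.5
```

Emit:
send_rows --pt "0 0 0 1 0 0 0" --pt "0 0 0 1 0 0 0"

```text
time: 8.98
eef_pos: [541.0, -173.4, 63.5]
eef_rot: [-2.176, -2.262, 0.004]
contact_force: [-7.3, 2.1, 3.5]
width: 0.6
```

Emit:
send_rows --pt "0 0 0 0.5 0 0 0" --pt "0 0 0 0.5 0 0 0"

```text
time: 9.15
eef_pos: [541.0, -173.4, 63.5]
eef_rot: [-2.176, -2.261, 0.005]
contact_force: [-8.5, 1.4, 4.8]
width: 0.4
```

Emit:
send_rows --pt "0 0 0 -5 0 0 0" --pt "0 0 0 -20 0 0 0" --pt "0 0 0 -25 0 30 0" --pt "0 0 0 -25 0 70 0" --pt "0 0 0 -25 0 100 0"

```text
time: 9.57
eef_pos: [518.8, -174.3, 165.9]
eef_rot: [2.176, 2.26, 0.002]
contact_force: [0.8, -0.2, 0.9]
width: 0.4
```

Emit:
send_rows --pt "0 0 -7 -5 35 20 0" --pt "0 0 -14 -10 70 30 0" --pt "0 0 -21 -15 105 30 0" --pt "0 0 -28 -20 140 30 0" --pt "0 0 -35 -22 175 30 0"

```text
time: 9.98
eef_pos: [497.1, -0.0, 194.8]
eef_rot: [2.752, 1.508, 0.007]
contact_force: [-0.7, -1.0, 0.5]
width: 0.6
```

Emit:
send_rows --pt "0 0 -7 0 15 0 0" --pt "0 0 -14 0 25 0 0" --pt "0 0 -21 0 25 0 0" --pt "0 0 -28 0 25 0 0" --pt "0 0 -35 0 25 0 0"

```text
time: 10.4
eef_pos: [497.5, 24.2, 194.1]
eef_rot: [3.08, 0.613, 0.007]
contact_force: [1.0, -1.1, 0.3]
width: 0.6
```

Emit:
send_rows --pt "0 0 -7 0 0 0 0" --pt "0 0 -14 0 0 0 0" --pt "0 0 -20 0 0 0 0" --pt "0 0 -20 0 0 0 0"

```text
time: 10.73
eef_pos: [497.4, 23.8, 194.0]
eef_rot: [3.14, 0.074, 0.006]
contact_force: [-0.5, -0.0, -0.7]
width: 0.1
```

Run:
```python
from h import *
s=read_state(); print({k:np.round(s[k],3) for k in ("time","joint_positions","eef_pos","eef_rot","contact_force")})
p=grab_frame("scene");q=grab_frame("top")
np.savez("after.npz",p=p["image"],q=q["image"])
f=lambda i:cv2.resize(i,None,fx=3,fy=3,interpolation=cv2.INTER_CUBIC)
cv2.imwrite("pics/d.png",np.hstack([f(p["image"][160:320,235:365]),f(q["image"][115:275,300:430])]))
```

```text
{'time': np.float64(10.733), 'joint_positions': array([-0.066, -0.022,  1.555, -0.   ,  1.605, -0.113]), 'eef_pos': array([497.408,  23.772, 194.037]), 'eef_rot': array([3.14 , 0.074, 0.006]), 'contact_force': array([-0.474, -0.039, -0.713])}
```

View pics/d.png

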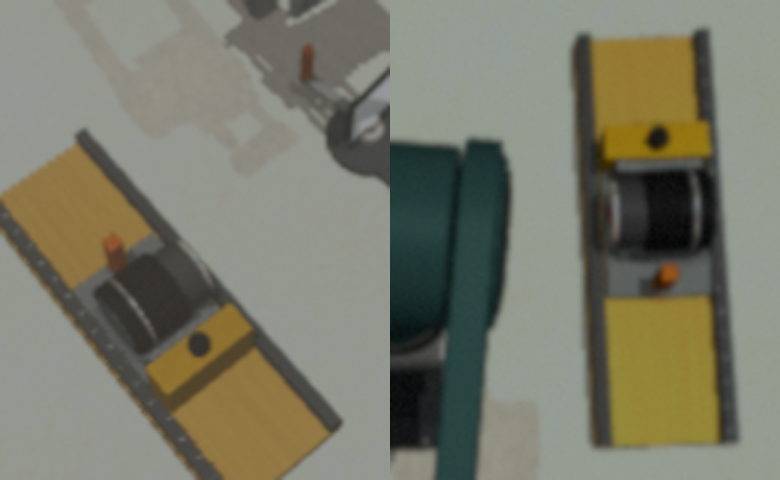

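Emit:
send_rows --pt "0 0 0 0 5 -40 0" --pt "0 0 0 0 10 -80 0" --pt "0 0 0 0 16 -110 0" --pt "0 0 0 0 16 -130 0" --pt "0 0 0 0 16 -130 0"

```text
time: 11.25
eef_pos: [492.6, 40.3, 58.2]
eef_rot: [-3.14, -0.081, 0.015]
contact_force: [-0.0, 0.1, -1.2]
width: 0.6
```

Emit:
send_rows --pt "0 0 0 0 4 0 0" --pt "0 0 0 0 8 0 0" --pt "0 0 0 0 11 0 0" --pt "0 0 0 0 14 0 0" --pt "0 0 0 0 15 0 0"

```text
time: 11.67
eef_pos: [497.3, 55.5, 65.2]
eef_rot: [-3.141, -0.078, -0.005]
contact_force: [0.8, -0.8, -0.3]
width: 0.5
```

Run:
```python
from h import *
p=grab_frame("scene");q=grab_frame("top")
# camera stage / post refinement
A=lambda u,v,z:at(q,(u,v),z)[:2].round(1); B=lambda u,v,z:at(p,(u,v),z)[:2].round(1)
print("post",A(393,206.3,77),B(272.3,241,77))
f=lambda i,k:cv2.resize(i,None,fx=k,fy=k,interpolation=cv2.INTER_CUBIC)
a=f(p["image"][160:270,325:445],5); b=f(q["image"][95:205,255:310],5)[:550]
cv2.imwrite("pics/e.png",np.clip(1.5*a.astype(float),0,255).astype(np.uint8)); cv2.imwrite("pics/e2.png",b)
```

```text
post [ 553.3 -175.3] [ 559.3 -175.1]
```

View pics/e.png

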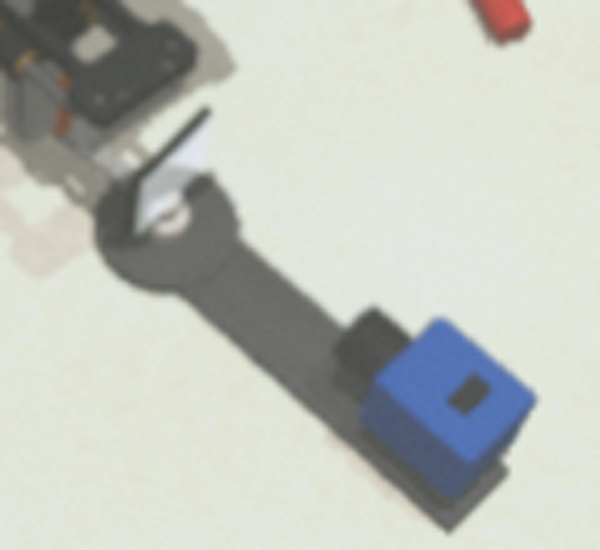

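Run:
```python
from h import *
p=grab_frame("scene")
B=lambda u,v,z:at(p,(u/5+325,v/5+160),z)[:2]
def ang(a,b,z): 
    d=B(*b,z)-B(*a,z); return round(float(np.degrees(np.arctan2(d[1],d[0]))),1)
print("bar lower",ang((183,292),(448,530),5),"upper",ang((240,237),(508,470),5))
print("blue",ang((375,380),(465,460),85),ang((440,318),(535,400),85))
print("disc",B(168,222,8).round(1),"bar end mid",B(478,500,5).round(1), "blue top mid", B(455,390,85).round(1),B(455,390,95).round(1))
d=B(478,500,5)-B(168,222,8); print(np.degrees(np.arctan2(d[1],d[0])))
print("mirror",ang((137,215),(210,112),88))
```

```text
bar lower 5.6 upper 5.6
blue 5.1 4.9
disc [577.9  95.8] bar end mid [805.8 117.6] blue top mid [770.6 111.9] [772.8 106.8]
5.461349412944995
mirror 110.1
```

Emit:
send_rows --pt "0 0 0 0 1.5 0 0" --pt "0 0 0 0 3 0 0" --pt "0 0 0 0 4.5 0 0" --pt "0 0 0 0 6 0 0" --pt "0 0 0 0 7 0 0"

```text
time: 12.23
eef_pos: [496.0, 62.0, 63.4]
eef_rot: [3.14, 0.077, -0.001]
contact_force: [-0.5, 0.3, -0.5]
width: 0.7
```

Emit:
send_rows --pt "0 0 0 0 3 0 0" --pt "0 0 0 0 6 0 0" --pt "0 0 0 0 9 0 0" --pt "0 0 0 0 12 0 0" --pt "0 0 0 0 15 0 0"

```text
time: 12.65
eef_pos: [496.0, 77.3, 63.4]
eef_rot: [3.14, 0.078, -0.001]
contact_force: [-0.6, -1.5, -0.3]
width: 0.3
```

Emit:
send_rows --pt "0 0 0 0 4 0 0" --pt "0 0 0 1 8 0 0" --pt "0 0 0 2 12 0 0" --pt "0 0 0 3 16 0 0" --pt "0 0 0 4 20 0 0"

```text
time: 13.07
eef_pos: [500.3, 97.3, 63.5]
eef_rot: [3.14, 0.077, 0.0]
contact_force: [-0.7, -2.1, 0.4]
width: 0.5
```

Emit:
send_rows --pt "0 0 0 2 4 0 0" --pt "0 0 0 4 8 0 0" --pt "0 0 0 6 12 0 0" --pt "0 0 0 8 16 0 0" --pt "0 0 0 10 20 0 0"

```text
time: 13.48
eef_pos: [510.1, 117.3, 63.3]
eef_rot: [3.14, 0.077, -0.001]
contact_force: [-1.5, -2.8, 0.0]
width: 0.3
```

Emit:
send_rows --pt "0 0 0 1 3 0 0" --pt "0 0 0 2 6 0 0" --pt "0 0 0 2 8 0 0" --pt "0 0 0 2 9 0 0" --pt "0 0 0 2 9 0 0"

```text
time: 13.9
eef_pos: [514.0, 124.9, 63.5]
eef_rot: [3.138, 0.077, 0.006]
contact_force: [3.3, -5.9, -3.5]
width: 0.7
```

Run:
```python
from h import *
s=read_state(); print({k:np.round(s[k],3) for k in ("time","eef_pos","eef_rot","contact_force")})
p=grab_frame("scene");q=grab_frame("top")
f=lambda i:np.clip(1.5*cv2.resize(i,None,fx=5,fy=5,interpolation=cv2.INTER_CUBIC).astype(float),0,255).astype(np.uint8)
cv2.imwrite("pics/f.png",np.hstack([f(p["image"][150:230,320:400]),f(q["image"][175:255,250:330])]))
```

```text
{'time': np.float64(13.9), 'eef_pos': array([513.976, 124.902,  63.533]), 'eef_rot': array([3.138, 0.077, 0.006]), 'contact_force': array([ 3.314, -5.894, -3.479])}
```

View pics/f.png

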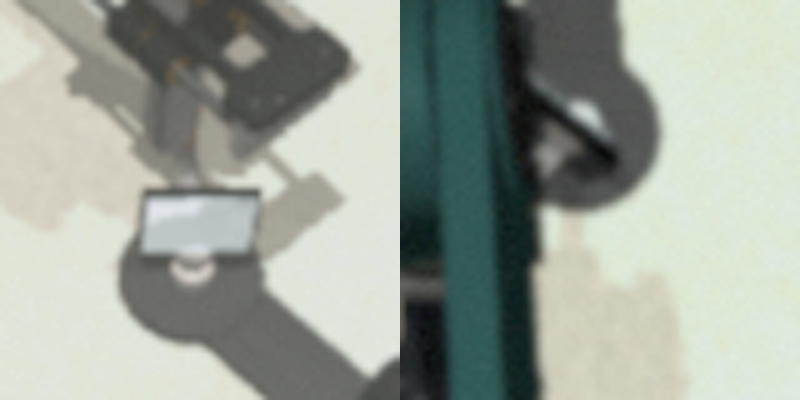

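Emit:
send_rows --pt "0 0 0 0 0 0 0" --pt "0 0 0 0 0 0 0" --pt "0 0 0 0 0 0 0"

```text
time: 14.25
eef_pos: [513.9, 124.7, 63.5]
eef_rot: [3.138, 0.076, 0.006]
contact_force: [3.7, -5.4, -3.3]
width: 0.3
```

Run:
```python
from h import *
p=grab_frame("scene");q=grab_frame("top")
A=lambda u,v,z:at(q,((u-400)/5+250,v/5+175),z)[:2]
B=lambda u,v,z:at(p,(u/5+320,v/5+150),z)[:2]
a,b=B(145,189,88),B(261,191,88); print("mirror scene ends",a.round(1),b.round(1),"mid",((a+b)/2).round(1),"normal",np.degrees(np.arctan2(-(b-a)[0],(b-a)[1])).round(1))
a,b=A(530,82,88),A(612,158,88); print("top",a.round(1),b.round(1),np.degrees(np.arctan2((b-a)[1],(b-a)[0])).round(1))
print("disc",A(585,135,8).round(1),B(192,271,8).round(1))
for pic in(p,q):
    for n in("mirror","lever","driver","spare_lens"):
        for o in outline_of(pic,n)[:1]: print(n,o["conf"],o["uv"],at(pic,o["uv"],10).round())
s=read_state(); print({k:np.round(s[k],3) for k in ("time","eef_pos","contact_force","torque")})
```

```text
mirror scene ends [556.   72.4] [594.4 121. ] mid [575.2  96.7] normal -38.2
top [583.5 106.9] [546.9  66. ] -131.8
disc [572.1  88.7] [577.   95.8]
mirror 0.61 [357.0, 194.7] [551. 112.  10.]
lever 0.59 [359.1, 191.6] [546. 124.  10.]
driver 0.67 [420.6, 155.4] [558. 363.  10.]
spare_lens 0.79 [389.9, 114.5] [372. 405.  10.]
mirror 0.46 [281.5, 199.8] [577. 103.  10.]
lever 0.68 [283.1, 201.3] [573.  99.  10.]
driver 0.77 [182.2, 201.6] [568. 365.  10.]
spare_lens 0.7 [168.3, 267.7] [396. 387.  10.]
{'time': np.float64(14.75), 'eef_pos': array([513.829, 124.754,  63.504]), 'contact_force': array([ 5.152, -5.469, -4.25 ]), 'torque': array([-1.113, -0.587, -0.104])}
```

Emit:
send_rows --pt "0 0 0 1 0 0 0" --pt "0 0 0 2 0 0 0" --pt "0 0 0 3 0 0 0" --pt "0 0 0 3 0 0 0" --pt "0 0 0 3 0 0 0"

```text
time: 15.17
eef_pos: [515.1, 126.1, 63.4]
eef_rot: [-3.141, -0.077, 0.0]
contact_force: [-0.7, -3.1, -1.3]
width: 0.2
```

Run:
```python
from h import *
p=grab_frame("scene"); k=8;x0,y0=335,175
im=cv2.resize(p["image"][y0:y0+45,x0:x0+45],None,fx=k,fy=k,interpolation=cv2.INTER_CUBIC); im=np.clip(1.6*im.astype(float),0,255).astype(np.uint8)
outs=[im.copy()]
for n in(-38.7,):
    o=im.copy(); a=np.radians(n); piv=np.array([576,95.5]); w=np.array([-np.sin(a),np.cos(a)])*30
    X=[[*(piv+s*w),z] for s,z in((-1,88),(1,88),(1,36),(-1,36))]
    u=((proj(p,X)-[x0,y0]+.5)*k).astype(int); cv2.polylines(o,[u],True,(0,0,255),1); outs.append(o)
cv2.imwrite("pics/g.png",np.hstack(outs))
```

```text
(no output)
```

View pics/g.png

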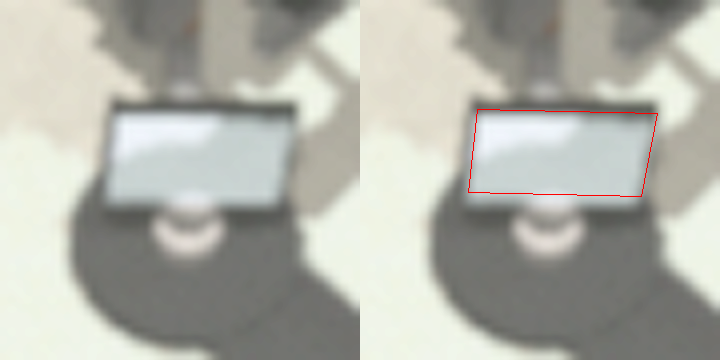

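Emit:
send_rows --pt "0 0 0 0 0 0 0" --pt "0 0 0 0 0 0 0" --pt "0 0 0 0 0 0 0" --pt "0 0 0 0 0 0 0" --pt "0 0 0 0 0 0 0"

```text
time: 15.63
eef_pos: [515.0, 126.1, 63.4]
eef_rot: [-3.141, -0.077, 0.0]
contact_force: [-0.7, -2.6, -0.8]
width: 0.5
```

Run:
```python
from h import *
s=read_state(); print(s["time"],s["eef_pos"],s["contact_force"]); print(finish_job())
```

```text
15.6333 [515.04677029 126.05965715  63.43337185] [-0.69171456 -2.57968411 -0.798117  ]
the job is handed in; nothing more can be done
None
```

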